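# Load a jar into the lid press and keep its lid pressed down

## Task

Stand the tall slim jar upright in the round nest of the lid press's sled and let go of it, then push the sled by its upright handle fully home under the crossbar. Then push the palm knob on top of the press about 25 mm down from its rest height, so that the sprung pad clamps the jar's lid, and finish while still holding the knob there, without letting go. Leave the other jars, the garlic bulbs, the stick cup and the spoon where they are.

Things in the scene. Friction and masses are not known exactly. Their poses are not given: they have to be found in the camera images.
- jar: The jar to be pressed: the tallest and slimmest of three closed jars (90 mm tall, 52 mm diameter, glass body with paper band, white lid on the top 16 mm; straight wall up to 64 mm, lid 50 mm diameter; about 0.17 to 0.34 kg). Its lid is fixed. Origin: centre of its underside, z up. Smooth all round, so its yaw is free.
- press: The lid press, fixed, turned differently each time. Origin on the table under the vertical ram axis; +x is the way the sled slides in. Wooden base 160 mm wide in y, x = -190 to +90 mm, 10 mm thick. Two posts (16 mm diameter) at x = 0, y = +-68 mm carry a crossbar (40 mm in x, 170 mm in y), underside 140 mm and top 165 mm above the table, with the ram through its middle.
- sled (a joint): How far the sled has slid in, m: 0 = fully out (nest 120 mm before the ram axis), 0.12 = fully home against its stop (nest right under the ram). It starts between 0 and 0.02. It slides level along the press's +x only, with about 2 N of friction, and stays where it is left.
- nest (a point): Centre of the floor of the sled's round nest, 20 mm above the table. The nest is a grey ring, 16 mm high above this floor, with a 64 mm bore that flares to 74 mm at the rim (wall 4 mm). It stands on an aluminium plate 80 mm wide.
- sled_handle (a point): Top centre of the sled's upright handle: a steel post of 18 mm diameter with a black cap of 22 mm diameter on its upper 10 mm, top 80 mm above the table, standing 90 mm before the nest's centre (towards the press's -x) and moving with the sled. Can be pinched from above or pushed.
- knob_top (a point): Centre of the flat top of the black palm knob (48 mm diameter, 25 mm thick) on the ram, 235 mm above the table at rest; it goes straight down as it is pressed.
- knob: The palm knob and its stem; origin at the centre of the knob's underside, 210 mm above the table at rest. It travels down 35 mm to its stop against a return spring: it yields from about 4.5 N, then 0.12 N per mm more. With a jar beneath, the pad meets the lid after about 15 mm; a second spring then adds about 2 N at once and 0.5 N per mm: some 14 N in all at 25 mm down. Let go, it springs up.
- pad: The round rubber pad (40 mm diameter) under the ram below the crossbar; origin at the centre of its underside, 125 mm above the table at rest (15 mm above the lid of a jar in the nest). It is sprung against the ram.
- jar_wide: Bystander: wide jar, 68 mm diameter, 68 mm tall, origin at its underside.
- jar_small: Bystander: small low jar, 56 mm diameter, 52 mm tall, origin at its underside.
- bulb_a: Bystander: garlic bulb, 54 mm diameter, 58 mm tall, beside the press; origin at its underside.
- bulb_b: Bystander: garlic bulb like bulb_a, on the other side of the press.
- stick_cup: Bystander: cardboard cup of tasting sticks, 68 mm diameter, 115 mm tall with the sticks; origin at its underside.
- spoon: Bystander: wooden spoon 150 mm long, lying on the table.
There are look-alikes about, which are no part of the job. What is shaped like the jar but pink or purple is not meant.

How it is judged:
By the outcome, as a careful person would: the job done as asked, in the order asked, and still so for the second after the job is handed in, while the arm keeps its last pose, push and grip.
It also fails if it takes over 67 s, if anything falls off the work surface, if the arm or the gripper's body presses on something with over 40 N, if the wrist force passes 120 N, or if a joint passes its speed limit or range.

## Robot

A 7-joint arm with a two-finger parallel gripper is mounted at the origin on the work surface. World frame = base frame: x ahead of the robot, y to its left, z up, the work surface at z = 0. Lengths are in m, angles in degrees, forces in N, time in s.
With the tool pointing down it reaches from about 0.4 to 0.75 m from the base axis. Payload 19.5 kg.
Tool frame: the origin (TCP) lies between the finger pads; the fingertips stand 8 mm ahead of it and the grasp point (between the pads) lies 11 mm behind it (env.tip_reach is the distance from the TCP to the fingertips, in m); z points along the fingers, y is the line along which they close (so a half turn about z gives the same grasp; the last joint's range is limited). The gripper opens to 85 mm and grips with 20 to 120 N. Pads are 22 mm wide; open, the fingers measure 114 mm over their backs; the gripper's body (76 mm by 85 mm) begins 54 mm behind the grasp point. The pads swing forward as they close: fully open they stand 13 mm farther back than shut.
Start: joints at [71.293, 40.479, -1.581, 85.061, 1.261, 54.483, -4.326], TCP at [0.162, -0.552, 0.239] pointing down, gripper open.
Joint ranges: [-155.06, 155.06], [-18.47, 123.98], [-90, 86.84], [0, 140.48], [-83.41, 263.41], [0, 116], [-161.91, 161.91]. Speed limits (degrees/s): [108.29, 108.29, 147.25, 147.25, 172.46, 172.46, 172.46].

## Interface

Orientations are given as a 3x3 rotation matrix whose columns are the frame's x, y, z axes.
In Python, from plant import sensors, vision, finish_job, boxes_of, outline_of, pinpoint, env gives the robot as it stands.
- The arm moves only by the tool servo_tool, never from a script. Its argument "series" is a list of rows, each a list of 7 numbers: the shift along the world's x, y, z in mm, then the turn, a rotation vector about the world's x, y, z in rad, then the opening, from 0 (shut) to 1 (fully open). A call has 1 to 20 rows; each row shifts and turns the commanded pose from where the row before left it; what a row does not reach is not made up. A row lasts 1/8 s, in which the tool goes at most 62.5 mm and 10.7 degrees, less where a joint would pass 70% of its speed; a pose out of reach is approached as far as the arm can. A call with a gripper value outside its range is refused whole. The fingers move at their own pace and stop on an object; "force" is the grip in N (left out, the last holds). Time passes only in rows, so rows that do not move let the fingers close. It gives the time, the measured TCP pose, the force, the opening and the grip force at its end, in the units of the state.
- sensors.get_obs(): the state, without advancing time (a new reading comes with each control period).
- vision.camera(name): name is "side" or "top" or "wrist"; returns (picture, depth): 400x640x3 uint8, blue, green, red; 400x640 float32, m along the optical axis (not along the pixel's ray), 0 where there is no reading.
- vision.camera_info(name): a dict with "camera_matrix" (3x3 intrinsics, pixels), "dist" ([k1, k2, p1, p2, k3] as OpenCV has them; the pictures are not rectified), "rvec" (rotation vector, rad) and "tvec" (3), from world to camera coordinates, as OpenCV has them. Camera axes: x right, y down, z forward; pixel columns grow to the right and rows downward; lengths in m; the calibration is good to about 2 mm. A picture is of the moment at which its call begins: read the wrist's pose just before it. camera_info takes no time and is no camera call; for the wrist camera it gives the pose at the moment of the call.
- finish_job(): hands the job in; it is judged then, once.
Trained networks look in the newest picture that a camera, given by its name, has taken for a name from the list of things; names that differ only in an ending like _2 or _b are one class to them, and where a whole thing is asked for, a point or a joint stands for the part that bears it (a point fixed in the world has none). Each returns a list of dicts, best first, with "p" (0 to 1); they miss things now and then, are a little off and sometimes report something else, mostly with a low value. They report only what shows in the picture. A call takes as long as a camera call. They do not tell look-alikes from the thing itself.
- boxes_of(camera, label): "rect" ([left, top, right, bottom] in pixels, round what is visible of it).
- outline_of(camera, label): "pixels" (400x640 bool, what is visible of it) and "rect" ([left, top, right, bottom] in pixels, round what is visible of it).
- pinpoint(camera, label): "uv" ([column, row] in pixels: a listed point, or the origin of a listed thing).
The state is a dict: "clock": time; "joints": joint angles; "joint_velocities": joint speeds; "effort": joint torques, N m; "tool_pos": TCP position; "eef_rot": TCP orientation; "ft_force": force on the tool from outside, world axes, zero at the start; "wrist_torque": the same for the moment, N m; "grip_width": finger opening in m; "finger_force": force on a finger pad.
Only numpy, scipy, OpenCV 4.12 (cv2) and the standard library are available. Lean on these libraries where they do the work, as an engineer would, in place of code of your own. Each camera call takes 0.05 s, during which the arm holds its last target. There are 200 camera calls.

## Working session

There is one attempt and no reset: what is moved stays moved. The work goes in short steps, Python scripts to look and compute and a tool call to move; the robot and the scene stay as the last step left them, time stands still between calls to the robot, and variables do not carry over. Pictures are saved under pics/ and viewed, at most 10 in all, crops included, and the job is handed in when it is done.

Besides the shell and the picture viewer there is one more tool, called by a JSON object that holds its "name" and its "arguments", one argument or row to a line. servo_tool: Moves the arm, as the interface text tells. Its arguments: {"type":"object","properties":{"series":{"type":"array"},"force":{"type":"number"}},"required":["series"]}

```bash
mkdir -p pics; cat > h.py <<'E'
import numpy as np, cv2
from plant import sensors, vision, finish_job, boxes_of, outline_of, pinpoint, env
def cam(n):
    i=vision.camera_info(n); K=np.array(i["camera_matrix"],float); d=np.array(i["dist"],float)
    R=cv2.Rodrigues(np.array(i["rvec"],float))[0]; t=np.array(i["tvec"],float).ravel(); return K,d,R,t
def onz(n,uv,z):
    K,d,R,t=cam(n); p=cv2.undistortPoints(np.array([[uv]],float),K,d)[0,0]
    r=R.T@np.array([p[0],p[1],1]); c=-R.T@t; return c+r*(z-c[2])/r[2]
def cloud(n,depth,mask):
    K,d,R,t=cam(n); v,u=np.nonzero(mask&(depth>0)); z=depth[v,u]
    p=cv2.undistortPoints(np.stack([u,v],1).astype(float)[:,None],K,d)[:,0]
    return (np.c_[p*z[:,None],z]-t)@R
def px(n,P):
    K,d,R,t=cam(n); return cv2.projectPoints(np.array(P,float).reshape(-1,1,3),cv2.Rodrigues(R)[0],t,K,d)[0][:,0]
E
python3 - <<'E'
from h import *
for n in ("top","side"):
    im,d=vision.camera(n); cv2.imwrite(f"pics/{n}1.png",im)
    for l in ("jar","nest","sled_handle","knob_top","jar_wide","jar_small"):
        r=pinpoint(n,l)
        z={"jar":0,"nest":.02,"sled_handle":.08,"knob_top":.235}.get(l,0)
        for q in r[:3]: print(n,l,round(q["p"],2),np.round(q["uv"]),np.round(onz(n,q["uv"],z),3))
print(sensors.get_obs())
E
```

```text
top jar 0.7 [381. 307.] [ 0.322 -0.189  0.   ]
top jar 0.63 [410. 270.] [ 0.412 -0.264  0.   ]
top nest 0.17 [198. 186.] [0.629 0.257 0.02 ]
top sled_handle 0.77 [304. 192.] [ 0.601 -0.009  0.08 ]
top sled_handle 0.66 [244. 248.] [0.475 0.132 0.08 ]
top knob_top 0.95 [195. 183.] [0.607 0.196 0.235]
top knob_top 0.75 [266. 196.] [0.58  0.057 0.235]
top jar_wide 0.72 [456. 224.] [ 0.521 -0.383  0.   ]
top jar_small 0.74 [399. 200.] [ 0.586 -0.242  0.   ]
top jar_small 0.7 [248. 254.] [0.459 0.136 0.   ]
top jar_small 0.39 [411. 272.] [ 0.407 -0.265  0.   ]
side jar 0.78 [413. 199.] [ 0.309 -0.285  0.   ]
side jar 0.7 [403. 222.] [ 0.332 -0.188  0.   ]
side jar 0.68 [372. 202.] [ 0.42  -0.252  0.   ]
side nest 0.69 [275. 287.] [0.603 0.092 0.02 ]
side nest 0.67 [258. 337.] [0.603 0.215 0.02 ]
side sled_handle 0.56 [289. 230.] [ 0.599 -0.027  0.08 ]
side knob_top 0.88 [246. 261.] [0.607 0.199 0.235]
side knob_top 0.56 [252. 301.] [0.574 0.27  0.235]
side jar_wide 0.82 [347. 173.] [ 0.509 -0.365  0.   ]
side jar_small 0.91 [314. 195.] [ 0.586 -0.245  0.   ]
side jar_small 0.56 [334. 329.]
[... 154 characters left out ...]
joint_velocities': array([-0.07288648, -0.02277357, -0.04206285,  0.02577542,  0.03114159,
       -0.0059539 , -0.11440175]), 'effort': array([ 2.11498623e-04, -8.82849097e+01,  1.23406850e+00, -2.36349839e+01,
        1.70707185e-02,  1.94102700e-03,  1.27219170e-05]), 'tool_pos': array([ 0.16155428, -0.55181313,  0.23927884]), 'eef_rot': array([[ 9.59723244e-01,  2.80947138e-01, -1.76690800e-05],
       [ 2.80947138e-01, -9.59723240e-01,  9.19625795e-05],
       [ 8.87919677e-06, -9.32227026e-05, -9.99999996e-01]]), 'ft_force': array([0.80724266, 0.23227217, 0.74635504]), 'wrist_torque': array([ 0.01490693, -0.01106676, -0.06528292]), 'finger_force': 0.0, 'grip_width': 0.08580397643715389}
```

View pics/top1.png

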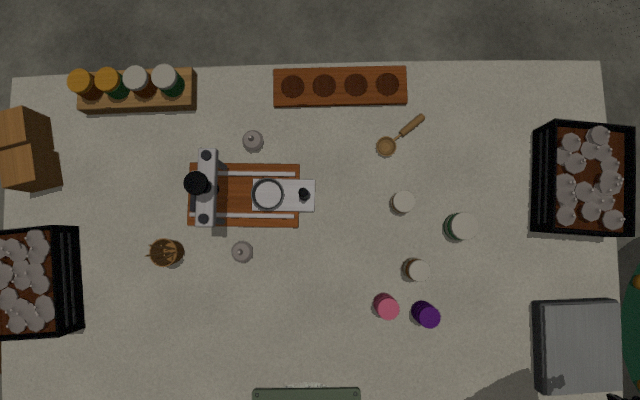

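View pics/side1.png

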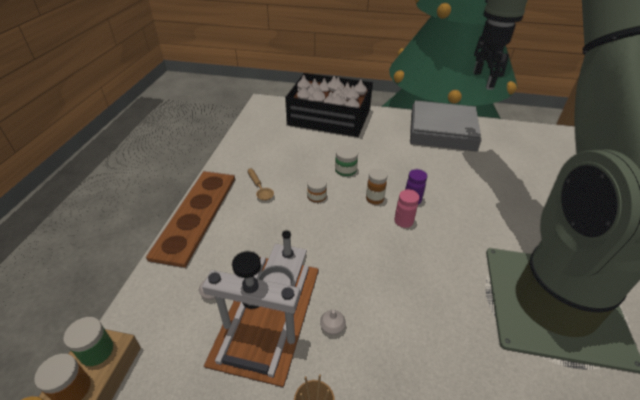

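The top view shows the real jar (white lid) at (418,270). The pink jar is at (387,307) and the purple one at (426,315). The nest is at (268,194), the handle at (304,194) and the knob at (195,183), so the press's +x points roughly along world +y.

```bash
python3 - <<'E'
from h import *
im,d=vision.camera("top")
H=np.zeros(d.shape); 
P=cloud("top",d,np.ones(d.shape,bool)); m=d>0; 
X=np.full(d.shape+(3,),np.nan); X[m]=P
def blob(u,v,r,z0,z1):
    vv,uu=np.mgrid[:400,:640]; k=(np.hypot(uu-u,vv-v)<r)&(X[...,2]>z0)&(X[...,2]<z1)
    q=X[k]; c,rad=cv2.minEnclosingCircle(q[:,:2].astype(np.float32))
    print((u,v),len(q),"mean",q.mean(0).round(4),"circ",np.round(c,4),round(rad,4))
    return q
blob(418,270,16,.08,.1); blob(403,201,16,.045,.06); blob(304,194,10,.07,.09); blob(195,183,20,.22,.25)
q=blob(268,194,24,.028,.045); 
# circle fit of the ring
A=np.c_[2*q[:,:2],np.ones(len(q))]; s=np.linalg.lstsq(A,(q[:,:2]**2).sum(1),rcond=None)[0]; print("ringfit",s)
q=blob(205,187,48,.15,.175); print(cv2.minAreaRect((q[:,:2]*1000).astype(np.float32)))
# visible jar in side: outline; table base
i2,d2=vision.camera("side")
for o in outline_of("side","jar")[:4]:
    c=cloud("side",d2,o["pixels"]); t=c[c[:,2]>.084]; print(round(o["p"],2),o["rect"],c[:,2].max(),t.mean(0).round(4),len(t),i2[o["pixels"]].mean(0).round())
print([np.round(onz("side",o["uv"],.235),4) for o in pinpoint("side","knob_top")[:1]],[np.round(onz("side",o["uv"],.08),4) for o in pinpoint("side","sled_handle")[:1]])
o=sensors.get_obs();K,dd,R,t=cam("wrist");print("wristcam in tool", o["eef_rot"].T@(-R.T@t-o["tool_pos"]))
E
```

```text
(418, 270) 406 mean [ 0.4181 -0.2656  0.0904] circ [ 0.4182 -0.2662] 0.0256
(403, 201) 410 mean [ 0.578  -0.2448  0.0523] circ [ 0.5782 -0.2454] 0.0272
(304, 194) 11 mean [ 0.6003 -0.0082  0.0883] circ [ 0.6008 -0.0067] 0.0108
(195, 183) 495 mean [0.608  0.1955 0.2348] circ [0.6085 0.1972] 0.0246
(268, 194) 255 mean [0.6061 0.0857 0.0344] circ [0.6103 0.0809] 0.0472
ringfit [ 0.6040865   0.08304761 -0.3704055 ]
(205, 187) 1270 mean [0.6059 0.1939 0.1653] circ [0.6087 0.1961] 0.0866
((608.323974609375, 197.7864990234375), (39.681358337402344, 170.2036590576172), 87.64962768554688)
0.93 [406.8, 170.8, 427.3, 202.7] 0.09449954637137505 [ 0.3116 -0.2788  0.0901] 198 [87. 46. 77.]
0.69 [361.8, 172.6, 388.3, 203.3] 0.09317225564995361 [ 0.4159 -0.2604  0.09  ] 179 [ 84.  98. 110.]
0.55 [393.8, 192.8, 421.0, 226.2] 0.09318669363035419 [ 0.3326 -0.19    0.0898] 228 [ 84.  71. 126.]
0.18 [322.2, 309.7, 344.4, 333.3] 0.06016155401457227 [nan nan nan] 0 [116. 122. 132.]
[array([0.6095, 0.201 , 0.235 ])] [array([ 0.6054, -0.0242,  0.08  ])]
wristcam in tool [ 0.07388699  0.00020748 -0.13579303]<stdin>:19: RuntimeWarning: Mean of empty slice.
  ret = um.true_divide(
```

{"name": "servo_tool", "arguments": {
  "series": [
    [25.6,28.6,-4,0,0,-0.0285,1],
    [25.6,28.6,-4,0,0,-0.0285,1],
    [25.6,28.6,-4,0,0,-0.0285,1],
    [25.6,28.6,-4,0,0,-0.0285,1],
    [25.6,28.6,-4,0,0,-0.0285,1],
    [25.6,28.6,-4,0,0,-0.0285,1],
    [25.6,28.6,-4,0,0,-0.0285,1],
    [25.6,28.6,-4,0,0,-0.0285,1],
    [25.6,28.6,-4,0,0,-0.0285,1],
    [25.6,28.6,-4,0,0,-0.0285,1],
    [0,0,0,0,0,0,1],
    [0,0,0,0,0,0,1]
  ],
  "force": 40
}}

```text
clock: 2.45
tool_pos: [0.4172, -0.2663, 0.1993]
eef_rot: [[1.0, -0.0, -0.0], [-0.0, -1.0, -0.0], [-0.0, 0.0, -1.0]]
ft_force: [-0.3, -0.3, 0.1]
grip_width: 0.0855
finger_force: 0.0
```

```bash
python3 - <<'E'
from h import *
o=sensors.get_obs();print(o["clock"],o["tool_pos"],o["eef_rot"].round(3),o["joints"])
im,d=vision.camera("wrist"); cv2.imwrite("pics/w1.png",im)
P=cloud("wrist",d,np.ones(d.shape,bool))
k=(abs(P[:,2]-.09)<.006)&(np.hypot(P[:,0]-.418,P[:,1]+.266)<.04)
print(k.sum(),P[k].mean(0) if k.any() else 0, cv2.minEnclosingCircle(P[k][:,:2].astype(np.float32)) if k.any() else 0)
E
```

```text
2.45 [ 0.41721242 -0.26625081  0.19932464] [[ 1. -0. -0.]
 [-0. -1. -0.]
 [-0.  0. -1.]] [ 24.65216696  37.45493351   7.39751856 104.77478034  -7.23876983
  38.22767858 -53.78083785]
2703 [ 0.41919535 -0.26648903  0.09113647] ((0.4177938401699066, -0.2664951980113983), 0.025063196197152138)
```

View pics/w1.png

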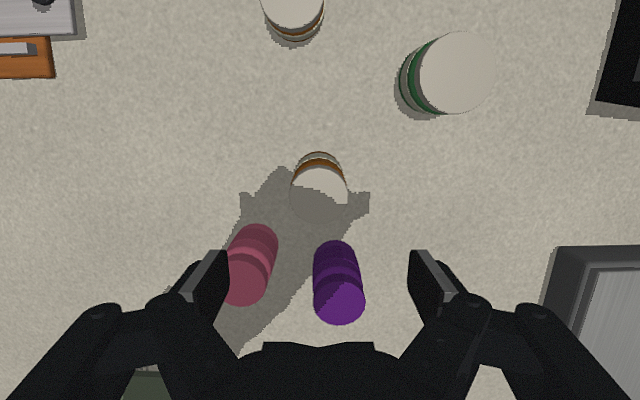

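The jar's lid is at (318,185), centred between the fingers, and its position agrees to within 1 mm. Next I go down and grip.

{"name": "servo_tool", "arguments": {
  "series": [
    [1,0,-26,0,0,0,1],
    [0,0,-26,0,0,0,1],
    [0,0,-26,0,0,0,1],
    [0,0,-26,0,0,0,1],
    [0,0,-26,0,0,0,1],
    [0,0,-26,0,0,0,1],
    [0,0,0,0,0,0,1],
    [0,0,0,0,0,0,0],
    [0,0,0,0,0,0,0],
    [0,0,0,0,0,0,0],
    [0,0,0,0,0,0,0],
    [0,0,0,0,0,0,0],
    [0,0,0,0,0,0,0],
    [0,0,0,0,0,0,0]
  ],
  "force": 40
}}

```text
clock: 4.25
tool_pos: [0.4189, -0.2662, 0.0445]
eef_rot: [[1.0, -0.001, 0.001], [-0.001, -1.0, -0.001], [0.001, 0.001, -1.0]]
ft_force: [-2.3, -0.5, 13.9]
grip_width: 0.0508
finger_force: 39.5
```

{"name": "servo_tool", "arguments": {
  "series": [
    [0,0,15,0,0,0,0],
    [0,0,25,0,0,0,0],
    [0,0,25,0,0,0,0],
    [0,0,25,0,0,0,0],
    [0,0,25,0,0,0,0],
    [8,15,0,0,0,0,0],
    [17,32,0,0,0,0,0],
    [17,32,0,0,0,0,0],
    [17,32,0,0,0,0,0],
    [17,32,0,0,0,0,0],
    [17,32,0,0,0,0,0],
    [17,32,0,0,0,0,0],
    [17,32,0,0,0,0,0],
    [17,32,0,0,0,0,0],
    [17,32,0,0,0,0,0],
    [17,32,0,0,0,0,0],
    [8,14,0,0,0,0,0],
    [0,0,0,0,0,0,0],
    [0,0,0,0,0,0,0]
  ]
}}

```text
clock: 6.62
tool_pos: [0.604, 0.0828, 0.1581]
eef_rot: [[1.0, -0.001, -0.001], [-0.001, -1.0, -0.0], [-0.001, 0.0, -1.0]]
ft_force: [0.1, -0.3, -2.3]
grip_width: 0.0504
finger_force: 42.8
```

```bash
python3 - <<'E'
from h import *
o=sensors.get_obs();print(o["clock"],o["tool_pos"],o["eef_rot"].round(3),o["grip_width"],o["joints"].round())
im,d=vision.camera("wrist"); cv2.imwrite("pics/w2.png",im)
P=cloud("wrist",d,np.ones(d.shape,bool))
def ring(P):
    k=(abs(P[:,2]-.034)<.006)&(np.hypot(P[:,0]-.604,P[:,1]-.083)<.055); q=P[k]
    A=np.c_[2*q[:,:2],np.ones(len(q))]; s=np.linalg.lstsq(A,(q[:,:2]**2).sum(1),rcond=None)[0]; print(len(q),s[:2],np.sqrt(s[2]+s[0]**2+s[1]**2),q.min(0),q.max(0))
ring(P)
k=(P[:,2]>.07)&(P[:,2]<.09)&(np.hypot(P[:,0]-.6,P[:,1]+.007)<.02);print("handle",k.sum(),P[k].min(0),P[k].max(0)) if k.any() else 0
im,d=vision.camera("side"); cv2.imwrite("pics/s2.png",im[130:360,180:400].repeat(3,0).repeat(3,1)[:600])
ring(cloud("side",d,np.ones(d.shape,bool)))
P=cloud("side",d,np.ones(d.shape,bool));k=(P[:,2]>.07)&(P[:,2]<.09)&(np.hypot(P[:,0]-.6,P[:,1]+.007)<.02);print("handle",k.sum(),P[k].min(0),P[k].max(0)) if k.any() else 0
E
```

```text
6.625 [0.6040136  0.08278585 0.15810338] [[ 1.    -0.001 -0.001]
 [-0.001 -1.    -0.   ]
 [-0.001  0.    -1.   ]] 0.050447061697403546 [-17.  50.  14.  83. -15.  49. -88.]
1328 [0.60678674 0.08416727] 0.03714112114738374 [0.58431309 0.04393058 0.02803093] [0.64622384 0.12440654 0.03932212]
handle 246 [ 0.59654782 -0.01300304  0.07014013] [0.6133889  0.00482528 0.0899456 ]
193 [0.60348669 0.08443875] 0.03742608471480173 [0.56336993 0.04220395 0.02813503] [0.64341166 0.09248607 0.03978928]
handle 27 [ 0.5900763  -0.01255233  0.07005091] [0.59959981 0.00498161 0.08989582]
```

View pics/w2.png

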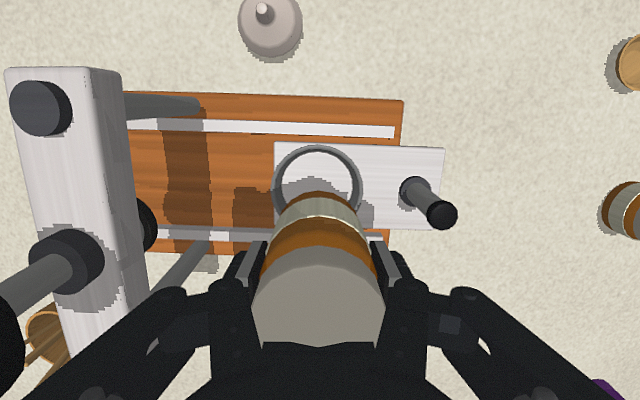

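View pics/s2.png

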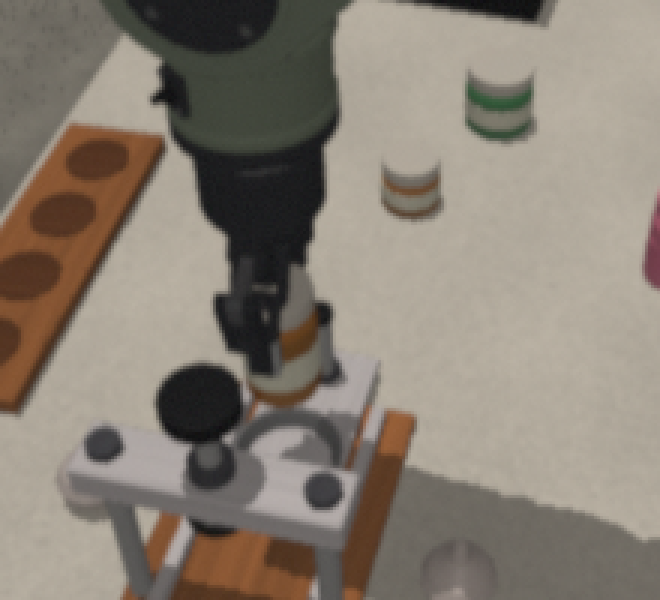

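The wrist view shows the jar held centrally above the grey nest ring, seen at (318,185). The handle is at (440,214). I'll check the jar's tilt before lowering.

```bash
python3 - <<'E'
from h import *
im,d=vision.camera("wrist"); P=cloud("wrist",d,np.ones(d.shape,bool))
k=(np.hypot(P[:,0]-.604,P[:,1]-.083)<.045)&(P[:,2]>.08); Q=P[k]
for z in np.arange(.085,.22,.01):
    q=Q[(abs(Q[:,2]-z)<.005)&(abs(Q[:,1]-.083)<.008)]
    if len(q): print(round(z,3),len(q),np.percentile(q[:,0],[50,95]).round(4),Q[abs(Q[:,2]-z)<.005][:,1].min().round(4),Q[abs(Q[:,2]-z)<.005][:,1].max().round(4))
E
```

```text
0.115 37 [0.6287 0.6292] 0.0612 0.1049
0.125 135 [0.6287 0.6293] 0.0606 0.1051
0.135 121 [0.6293 0.6299] 0.0576 0.1059
0.145 187 [0.6295 0.6299] 0.0582 0.1065
0.155 219 [0.6294 0.6299] 0.0514 0.1137
0.165 325 [0.6289 0.6298] 0.0435 0.1214
0.175 402 [0.6287 0.6295] 0.0433 0.1219
0.185 492 [0.6268 0.6284] 0.0435 0.1216
0.195 531 [0.6279 0.6286] 0.0388 0.1273
0.205 3992 [0.6145 0.6277] 0.038 0.128
```

{"name": "servo_tool", "arguments": {
  "series": [
    [1,2,-15,0,0,0,0],
    [0,0,-15,0,0,0,0],
    [0,0,-15,0,0,0,0],
    [0,0,-15,0,0,0,0],
    [0,0,-12,0,0,0,0],
    [0,0,-10,0,0,0,0],
    [0,0,-6,0,0,0,0],
    [0,0,-4,0,0,0,0],
    [0,0,0,0,0,0,0],
    [0,0,0,0,0,0,0]
  ]
}}

```text
clock: 8.02
tool_pos: [0.6057, 0.0852, 0.0666]
eef_rot: [[1.0, -0.0, 0.001], [-0.0, -1.0, 0.0], [0.001, -0.0, -1.0]]
ft_force: [0.3, -0.2, -2.0]
grip_width: 0.0503
finger_force: 42.9
```

Still hanging free, about 2 mm above the floor. I'll touch down, release and retreat upwards.

{"name": "servo_tool", "arguments": {
  "series": [
    [0,0,-2,0,0,0,0],
    [0,0,-1,0,0,0,0],
    [0,0,0,0,0,0,0],
    [0,0,0,0,0,0,0.8],
    [0,0,0,0,0,0,0.9],
    [0,0,0,0,0,0,0.95],
    [0,0,0,0,0,0,0.95],
    [0,0,0,0,0,0,0.95],
    [0,0,10,0,0,0,0.95],
    [0,0,20,0,0,0,0.95],
    [0,0,25,0,0,0,0.95],
    [0,0,25,0,0,0,0.95],
    [0,0,25,0,0,0,0.95],
    [0,-15,0,0,0,0,0.6],
    [0,-25,0,0,0,0,0.6],
    [-2,-25,0,0,0,0,0.6],
    [-2,-24,0,0,0,0,0.6],
    [0,0,0,0,0,0,0.6],
    [0,0,0,0,0,0,0.6]
  ]
}}

```text
clock: 10.4
tool_pos: [0.6014, -0.0036, 0.1681]
eef_rot: [[1.0, -0.0, -0.0], [-0.0, -1.0, 0.0], [-0.0, -0.0, -1.0]]
ft_force: [0.9, 0.4, -0.0]
grip_width: 0.051
finger_force: 0.0
```

```bash
python3 - <<'E'
from h import *
o=sensors.get_obs();print(o["clock"],o["tool_pos"],o["grip_width"],env.tip_reach)
im,d=vision.camera("wrist"); cv2.imwrite("pics/w3.png",im)
P=cloud("wrist",d,np.ones(d.shape,bool))
k=(abs(P[:,2]-.11)<.005)&(np.hypot(P[:,0]-.604,P[:,1]-.085)<.04);print("lid",P[k].mean(0),cv2.minEnclosingCircle(P[k][:,:2].astype(np.float32)))
k=(P[:,2]>.072)&(P[:,2]<.09)&(np.hypot(P[:,0]-.6,P[:,1]+.005)<.02);print("handle",k.sum(),P[k].min(0),P[k].max(0))
E
```

```text
10.4 [ 0.60142104 -0.00357635  0.16805664] 0.050966609821708087 0.008
lid [0.60697508 0.08400857 0.11100982] ((0.6055446267127991, 0.08521676063537598), 0.02518175169825554)
handle 91 [ 0.60301382 -0.01501149  0.07229104] [0.61392163 0.00568168 0.08997713]
```

View pics/w3.png

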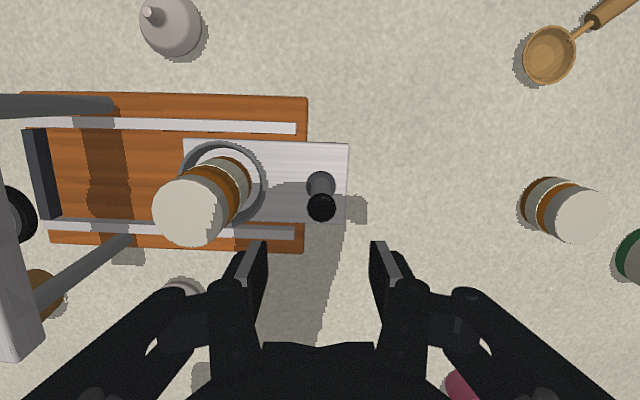

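The jar stands upright in the nest, lid at (190,212) and 111 mm high. The handle cap at (321,207) is centred between the fingers. I'll descend and pinch it.

{"name": "servo_tool", "arguments": {
  "series": [
    [2,-1,-20,0,0,0,0.6],
    [0,0,-25,0,0,0,0.6],
    [0,0,-25,0,0,0,0.6],
    [0,0,-25,0,0,0,0.6],
    [0,0,-18,0,0,0,0.6],
    [0,0,0,0,0,0,0.6],
    [0,0,0,0,0,0,0],
    [0,0,0,0,0,0,0],
    [0,0,0,0,0,0,0],
    [0,0,0,0,0,0,0],
    [0,0,0,0,0,0,0],
    [0,0,0,0,0,0,0]
  ],
  "force": 40
}}

```text
clock: 11.95
tool_pos: [0.604, -0.0048, 0.0562]
eef_rot: [[1.0, -0.0, 0.001], [-0.0, -1.0, 0.0], [0.001, -0.0, -1.0]]
ft_force: [-0.1, -0.8, 7.3]
grip_width: 0.0192
finger_force: 38.7
```

Pinched at 19 mm. I'll push it in slowly.

{"name": "servo_tool", "arguments": {
  "series": [
    [0,3,0,0,0,0,0],
    [0.3,7,0,0,0,0,0],
    [0.4,10,0,0,0,0,0],
    [0.4,10,0,0,0,0,0],
    [0.4,10,0,0,0,0,0],
    [0.4,10,0,0,0,0,0],
    [0.4,10,0,0,0,0,0],
    [0.4,10,0,0,0,0,0],
    [0.4,10,0,0,0,0,0],
    [0.4,10,0,0,0,0,0],
    [0.4,8,0,0,0,0,0],
    [0.2,5,0,0,0,0,0],
    [0.1,3,0,0,0,0,0],
    [0,2,0,0,0,0,0],
    [0,2,0,0,0,0,0],
    [0,0,0,0,0,0,0],
    [0,0,0,0,0,0,0]
  ]
}}

```text
clock: 14.08
tool_pos: [0.6083, 0.1053, 0.0562]
eef_rot: [[1.0, -0.0, 0.002], [-0.0, -1.0, 0.0], [0.002, -0.0, -1.0]]
ft_force: [-0.5, 0.8, 7.1]
grip_width: 0.0193
finger_force: 38.9
```

{"name": "servo_tool", "arguments": {
  "series": [
    [0,1,0,0,0,0,0],
    [0,1,0,0,0,0,0],
    [0,1,0,0,0,0,0],
    [0,1,0,0,0,0,0],
    [0,0,0,0,0,0,0]
  ]
}}

```text
clock: 14.7
tool_pos: [0.6084, 0.1087, 0.0562]
eef_rot: [[1.0, -0.001, 0.002], [-0.001, -1.0, -0.0], [0.002, 0.0, -1.0]]
ft_force: [0.7, -3.1, 5.3]
grip_width: 0.0194
finger_force: 39.0
```

{"name": "servo_tool", "arguments": {
  "series": [
    [0,1,0,0,0,0,0],
    [0,1,0,0,0,0,0],
    [0,1,0,0,0,0,0],
    [0,0,0,0,0,0,0]
  ]
}}

```text
clock: 15.2
tool_pos: [0.6084, 0.1088, 0.0562]
eef_rot: [[1.0, -0.002, 0.002], [-0.002, -1.0, -0.004], [0.002, 0.004, -1.0]]
ft_force: [-0.9, -19.0, 6.9]
grip_width: 0.0194
finger_force: 39.2
```

Force has risen to 19 N with no further motion, so the sled is home. I'll relax, release, rise and check.

{"name": "servo_tool", "arguments": {
  "series": [
    [0,-2,0,0,0,0,0],
    [0,0,0,0,0,0,0.6],
    [0,0,0,0,0,0,0.6],
    [0,0,0,0,0,0,0.6],
    [0,0,0,0,0,0,0.6],
    [0,0,15,0,0,0,0.6],
    [0,0,30,0,0,0,0.6],
    [0,-10,40,0,0,0,0.4],
    [0,-10,40,0,0,0,0],
    [0,0,40,0,0,0,0],
    [0,0,40,0,0,0,0],
    [0,0,20,0,0,0,0],
    [0,0,0,0,0,0,0]
  ]
}}

```text
clock: 16.82
tool_pos: [0.608, 0.0907, 0.2824]
eef_rot: [[1.0, 0.0, 0.003], [0.0, -1.0, 0.001], [0.003, -0.001, -1.0]]
ft_force: [1.1, -0.4, -1.6]
grip_width: -0.0002
finger_force: 0.0
```

```bash
python3 - <<'E'
from h import *
o=sensors.get_obs();print(o["clock"],o["tool_pos"],o["grip_width"])
im,d=vision.camera("wrist"); cv2.imwrite("pics/w4.png",im)
P=cloud("wrist",d,np.ones(d.shape,bool))
def c(l,x,y,r,z0,z1):
    k=(P[:,2]>z0)&(P[:,2]<z1)&(np.hypot(P[:,0]-x,P[:,1]-y)<r);print(l,k.sum(),P[k].mean(0).round(4),cv2.minEnclosingCircle(P[k][:,:2].astype(np.float32))) if k.any() else print(l)
c("knob",.6085,.198,.035,.225,.245); c("lid",.6085,.198,.035,.1,.115); c("handle",.604,.108,.02,.075,.09)
im,d=vision.camera("side"); cv2.imwrite("pics/s4.png",im[130:360,180:400].repeat(3,0).repeat(3,1)[:600])
P=cloud("side",d,np.ones(d.shape,bool)); c("handle",.604,.108,.02,.075,.09); c("knob",.6085,.198,.035,.225,.245)
E
```

```text
16.825 [0.60801778 0.09067566 0.28236897] -0.00017335061254368845
knob 4255 [0.6123 0.196  0.2342] ((0.6104429960250854, 0.19806215167045593), 0.02442222647368908)
lid 398 [0.6113 0.1809 0.1084] ((0.6093438863754272, 0.18946805596351624), 0.02240527607500553)
handle 32 [0.6116 0.1068 0.0881] ((0.6062355637550354, 0.10894501209259033), 0.010847396217286587)
handle 44 [0.6019 0.1138 0.0841] ((0.6046693325042725, 0.10836190730333328), 0.01130805816501379)
knob 613 [0.6065 0.2022 0.234 ] ((0.607083797454834, 0.19888430833816528), 0.024669257923960686)
```

View pics/w4.png

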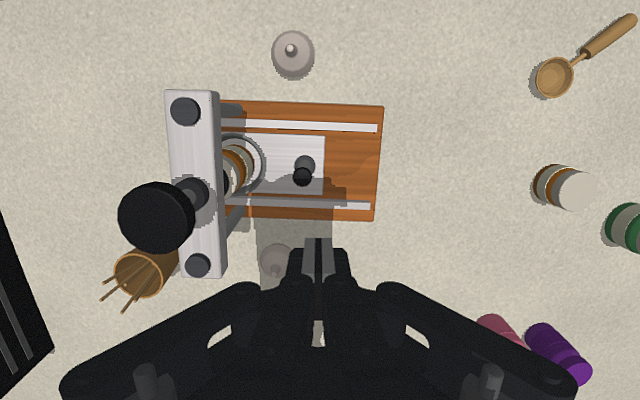

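View pics/s4.png

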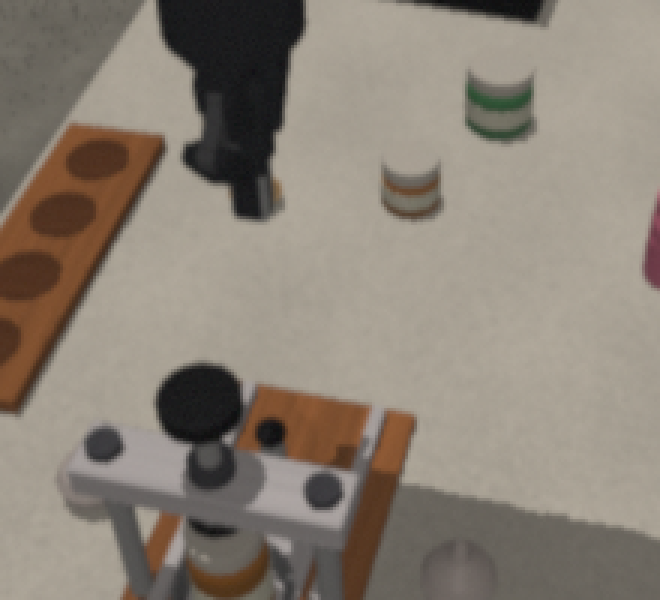

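The jar sits under the pad with the handle at (303,176) in the wrist view, and the sled is home. The knob centre is about (0.609, 0.198). I'll move over it and then down.

{"name": "servo_tool", "arguments": {
  "series": [
    [1,10,0,0,0,0,0],
    [0,24,0,0,0,0,0],
    [0,25,0,0,0,0,0],
    [0,25,0,0,0,0,0],
    [0,23,0,0,0,0,0],
    [0,0,-10,0,0,0,0],
    [0,0,-15,0,0,0,0],
    [0,0,-10,0,0,0,0],
    [0,0,-5,0,0,0,0],
    [0,0,-4,0,0,0,0],
    [0,0,-4,0,0,0,0],
    [0,0,-4,0,0,0,0],
    [0,0,-4,0,0,0,0],
    [0,0,0,0,0,0,0]
  ]
}}

```text
clock: 18.68
tool_pos: [0.6087, 0.1968, 0.2248]
eef_rot: [[1.0, -0.001, 0.0], [-0.001, -1.0, -0.0], [0.0, 0.0, -1.0]]
ft_force: [-5.7, -3.4, 12.0]
grip_width: -0.0002
finger_force: 5.3
```

{"name": "servo_tool", "arguments": {
  "series": [
    [0,0,-3,0,0,0,0],
    [0,0,-2,0,0,0,0],
    [0,0,-2,0,0,0,0],
    [0,0,0,0,0,0,0],
    [0,0,0,0,0,0,0],
    [0,0,0,0,0,0,0],
    [0,0,0,0,0,0,0]
  ]
}}

```text
clock: 19.55
tool_pos: [0.6087, 0.1968, 0.2183]
eef_rot: [[1.0, -0.0, 0.0], [-0.0, -1.0, 0.0], [0.0, -0.0, -1.0]]
ft_force: [-6.9, -2.8, 14.5]
grip_width: -0.0001
finger_force: 7.3
```

```bash
python3 - <<'E'
from h import *
o=sensors.get_obs();print(o["clock"],o["tool_pos"],o["ft_force"])
im,d=vision.camera("side"); cv2.imwrite("pics/s5.png",im[180:380,160:400].repeat(3,0).repeat(3,1)[:600])
P=cloud("side",d,np.ones(d.shape,bool)); k=(P[:,2]>.19)&(P[:,2]<.225)&(np.hypot(P[:,0]-.6085,P[:,1]-.198)<.03)
print(np.percentile(P[k][:,2],[50,80,90,95]))
E
```

```text
19.55 [0.6087091  0.19684115 0.21833142] [-6.87555268 -2.84996382 14.52109184]
[0.20979391 0.21100597 0.21367957 0.22171187]
```

View pics/s5.png

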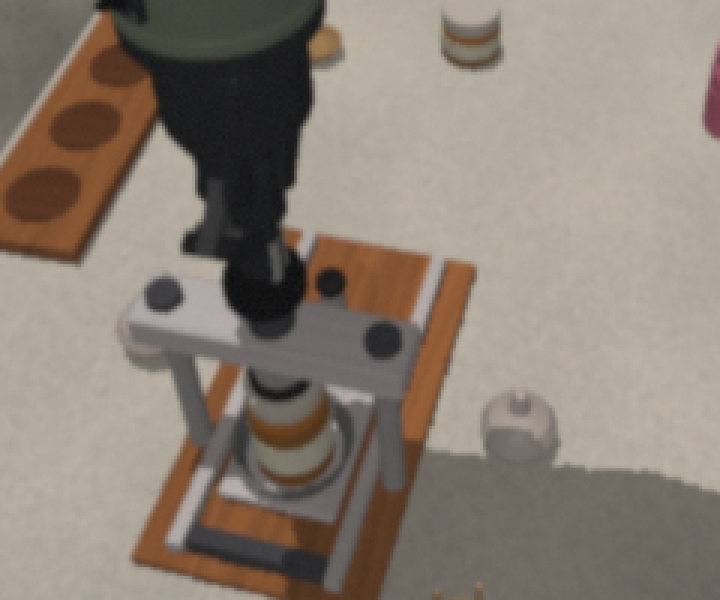

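The fingertips hold the knob at about 210 mm, which is 25 mm down at 14.5 N. The pad (275,380) is on the upright jar's lid and the sled is home, so I hand it in.

```bash
python3 -c "
from h import *
print(finish_job())"
```

```text
the job is handed in; nothing more can be done
None
```

I handed the job in at about 19.6 s: the jar stands upright in the nest, the sled is fully home, and the arm is holding the knob about 25 mm down at 14.5 N with the pad on the lid; the verdict isn't shown to me.

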